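# Find the covered index groove with the drop gauge

### The arm

A 6-joint arm with a two-finger parallel gripper is mounted at the origin on the work surface. World frame = base frame: x ahead of the robot, y to its left, z up, the work surface at z = 0. Lengths are in m, angles in rad, forces in N, time in s.
With the tool pointing down it reaches from about 0.375 to 0.9 m from the base axis. Payload 3.1 kg.
Tool frame: the origin (TCP) lies between the finger pads, 19 mm behind the fingertips; this is the grasp point; z points along the fingers, y is the line along which they close (so a half turn about z gives the same grasp; the last joint's range is limited). The gripper opens to 85 mm and grips with 20 to 120 N. Pads are 22 mm wide; open, the fingers measure 114 mm over their backs; the gripper's body (76 mm by 85 mm) begins 54 mm behind the grasp point. The pads swing forward as they close: fully open they stand 13 mm farther back than shut.
Start: joints at [-1.353, 0.527, 1.433, -0, 1.181, -0.178], TCP at [0.241, -0.577, 0.25] pointing down, gripper open.
Joint ranges: [-3.08, 3.08], [-0.75, 2.2], [0.22, 2.44], [-1.43, 4.57], [0, 2.65], [-2.85, 2.85]. Speed limits (rad/s): [2.79, 2.79, 3.14, 3.14, 3.14, 3.14].

### API

Orientations are given as a unit quaternion [x, y, z, w].
In Python, from station import manip gives the robot as it stands.
- The arm moves only by the tool drive_tool, never from a script. Its argument "plan" is a list of rows, each a list of 7 numbers: the shift along the tool's x, y, z in m, then the turn, a rotation vector about the tool's x, y, z in degrees, then the opening, from -1 (shut) to 1 (fully open). In form: [[x, y, z, wx, wy, wz, gripper], ...]. A call has 1 to 10 rows; each row shifts and turns the commanded pose from where the row before left it, along the tool's axes as they then stand; what a row does not reach is not made up. A row lasts 1/10 s, in which the tool goes at most 50 mm and 8.59 degrees, less where a joint would pass 70% of its speed; a pose out of reach is approached as far as the arm can. A call is refused whole if a number of a shift passes 0.05 or a number of a turn 8.59, either way. A call with a gripper value outside its range is refused whole. The fingers move at their own pace and stop on an object; "newtons" is the grip in N (left out, the last holds). Time passes only in rows, so rows that do not move let the fingers close. It gives the time, the measured TCP pose, the force, the opening and the grip force at its end, in the units of the state.
- manip.sense(): the state, without advancing time (a new reading comes with each control period).
- manip.snapshot(name): name is "scene" or "top" or "wrist"; returns a dict with "image" (384x512x3 uint8, red, green, blue), "z_map" (384x512 float32, m along the optical axis (not along the pixel's ray), 0 where there is no reading), "fov_y" (degrees; the focal length in pixels is half the picture's height over the tangent of half this angle, whatever the lens; pixels are square), "cx", "cy" (the principal point, pixels), "extrinsics" (4x4, takes a point from camera to world coordinates); the wrist camera has in their place "mount" (4x4, takes a point from camera to tool coordinates, whose origin is the TCP and whose axes are the flange's). Camera axes: x right, y up, looking along -z (the intrinsics and any distortion apply to the point x, -y, -z); pixel columns grow to the right and rows downward; lengths in m; the calibration is good to about 2 mm. The wrist camera is an equidistant fisheye: a pixel r from the principal point sees the ray r / f radians off the axis. A picture is of the moment at which its call begins: read the wrist's pose just before it.
- manip.sign_off(): hands the job in; it is judged then, once.
The state is a dict: "t": time; "q": joint angles; "qd": joint speeds; "tau": joint torques, N m; "tcp_pos": TCP position; "tool_rot": TCP orientation; "force": force on the tool from outside, world axes, zero at the start; "ft_torque": the same for the moment, N m; "finger_gap": opening from 0.0 (shut) to 1.0 (fully open); "gripper_force": force on a finger pad.
Only numpy, scipy, OpenCV 4.12 (cv2) and the standard library are available. Lean on these libraries where they do the work, as an engineer would, in place of code of your own. Each camera call takes 0.05 s, during which the arm holds its last target. There are 200 camera calls.

### The job

Take the steel drop gauge from its wooden rest, put its foot in under the cover of the jig at the end nearest the motor, and set its key down lightly on the rail there. Keeping it level and in light touch with the rail, drag it away from the motor until the key drops into the hidden cross groove, stop at once without forcing it, and leave the gauge standing there by itself with its sole flat on the rail. Do not disturb the other things on the bench.

Things in the scene. Friction and masses are not known exactly. Their poses are not given: they have to be found in the camera images.
- jig: Fixed rigid steel jig plate, 110 mm (x) by 480 mm (y), origin at its underside. Its y axis runs along the rail towards the motor, x points in under the cover, z up; yawed up to 0.25 rad. Other entries give points in this frame ('jig', mm). Rail face: flat at jig z 18; an open ledge at x -30 to 22, y -112 to 85, going on level under the cover at x 22 to 64.
- jig_cover (a point): Middle of the front edge of the sheet cover's roof top, jig (16, -13.5, 47). Roof: x 16 to 70, y -116 to 89, underside z 42, top z 47. Back wall at x 64, end cheeks at y 84 and y -111 (inner faces). Open only on the ledge side (-x): a gap 24 mm high over the rail.
- jig_start (a point): Point on the rail face under the cover near the motor, jig (38, 48, 18): where to set the key down. The rail under the cover is plain from y 15 to 84. Somewhere between y -75 and y 15 (groove centre, different each time, not measured) lies one cross groove, 12 mm wide in y, 12 mm deep, from x 22 to 64, out of sight from above.
- jig_motor (a point): Tip of the motor's shaft, jig (0, 130, 58). The motor (black, 70 mm thick, top at z 93) lies along y from 152 to 262, beyond the cover. The jig's other end (y -112 to -215) is a slab 0.8 mm higher than the rail with a black clamp screw 43 mm high at jig x 43, y -150.
- gauge: Loose steel drop gauge, 0.22 to 0.4 kg. Origin on the sole's underside, below the stem's axis; z up. Sole x -22 to 52, 36 mm wide (y), 8 mm thick; square stem 20 x 20 mm at x = y = 0, up to 68 mm above the underside; below the sole hangs the key: 8 mm wide (y), x 28 to 48, 6 mm deep. Starts level on its rest.
- gauge_key (a point): Centre of the key's underside, gauge (38, 0, -6) mm; axes as the gauge. At jig z 18 while sliding on the rail, 12 when dropped home: the sole then lies flat on the rail, gauge x axis along jig x, stem on the open ledge near jig x 0 (-5 to 5 is fine: the roof's edge is at 16, the stem's half width 10).
- gauge_grip (a point): Point on the axis of the gauge's stem, 54 mm above the sole's underside, 14 mm below the stem's top, a good height for the TCP: the fingers then pass above the cover.
- gauge_rest: Fixed plywood rest, 86 by 64 mm, 16 mm high, two strips along x with a 16 mm gap between; the gauge starts with its sole on the strips and its key in the gap: lift it straight up. Origin at the underside, below the gauge's stem.
- bearing: Bystander: loose steel ring, 32 mm across, 10 mm high, lying on the jig's far slab. Origin at its underside.
- end_bell: Bystander: loose aluminium motor end bell, 68 mm across, 28 mm high, origin at its underside.
- screwdriver: Bystander: loose screwdriver lying on the bench between the robot and the jig.
- rotor: Bystander: loose rotor standing upright, 44 mm across, 98 mm high, origin at its underside.
- multimeter: Bystander: loose multimeter, 160 by 85 by 40 mm.
- terminal_block: Bystander: loose white terminal block, 50 by 22 by 26 mm.
There are look-alikes about, which are no part of the job. Leave any pink or yellow look-alike of the gauge alone.

How it is judged:
By the outcome, as a careful person would: the job done as asked, in the order asked, and still so for the second after the job is handed in, with the robot touching nothing.
It also fails if it takes over 72 s, if anything falls off the work surface, if the arm or the gripper's body presses on something with over 40 N, if the wrist force passes 120 N, or if a joint passes its speed limit or range.

## Working session

There is one attempt and no reset: what is moved stays moved. The work goes in short steps, Python scripts to look and compute and a tool call to move; the robot and the scene stay as the last step left them, time stands still between calls to the robot, and variables do not carry over. Pictures are saved under pics/ and viewed, at most 10 in all, crops included, and the job is handed in when it is done.

Besides the shell and the picture viewer there is one more tool, called after "Request:" as name([rows], argument=value, ...), one row to a line, values as JSON. drive_tool: Moves the arm, as the interface text tells. Its arguments: {"type":"object","properties":{"plan":{"type":"array"},"newtons":{"type":"number"}},"required":["plan"]}

```bash
mkdir -p pics; ls
cat > h.py <<'E'
import numpy as np, cv2
from station import manip
def cloud(s):
    im=s["image"];d=s["z_map"];H,W=d.shape
    f=H/2/np.tan(np.radians(s["fov_y"]/2))
    v,u=np.mgrid[:H,:W]
    P=np.stack([(u-s["cx"])/f*d,-(v-s["cy"])/f*d,-d],-1)
    E=np.array(s["extrinsics"])
    return P@E[:3,:3].T+E[:3,3]
E
python3 - <<'E'
from h import *
for n in("top","scene"):
    s=manip.snapshot(n);np.savez(n+".npz",**s)
    cv2.imwrite(f"pics/{n}.png",cv2.resize(s["image"][...,::-1],(800,600)))
    print(n,{k:np.round(v,3).tolist() if hasattr(v,'__len__') else v for k,v in s.items() if k not in("image","z_map")},(s["z_map"]>0).mean())
    P=cloud(s); print(np.percentile(P[s["z_map"]>0][:,2],[1,25,50,75,99]))
print(manip.sense())
E
```

```text
pics
top {'fov_y': 43.42257030053564, 'cx': 265.2989325877871, 'cy': 192.33226323883613, 'extrinsics': [[0.011, 0.991, -0.132, 0.378], [-1.0, 0.013, 0.013, -0.083], [0.015, 0.131, 0.991, 1.474], [0.0, 0.0, 0.0, 1.0]]} 0.996124267578125
[-7.60997286e-01 -3.72178112e-03  4.98953530e-04  1.26552000e-02
  8.28813903e-01]
scene {'fov_y': 56.48706422464272, 'cx': 260.37829425792006, 'cy': 188.60041928663827, 'extrinsics': [[0.904, -0.292, 0.311, 0.835], [0.427, 0.64, -0.64, -0.576], [-0.012, 0.711, 0.703, 0.633], [0.0, 0.0, 0.0, 1.0]]} 0.996002197265625
[-7.54793857e-01 -1.66268206e-04  1.46290082e-03  1.17511059e-02
  3.74773435e-01]
{'t': 0.1, 'q': array([-1.35350934e+00,  5.28381395e-01,  1.43379646e+00, -4.61650206e-06,
        1.18140348e+00, -1.78485789e-01]), 'qd': array([-1.06192543e-03, -2.01123470e-03, -2.35457535e-03,  3.98882865e-05,
       -3.01869325e-04,  1.81248255e-03]), 'tau': array([ 1.66918194e-04, -4.43303955e+01, -1.78586894e+01, -3.11679951e-04,
        3.83563922e-03,  1.90623120e-05]), 'tcp_pos': array([ 0.24084936, -0.57605761,  0.24911932]), 'tool_rot': array([ 9.80483640e-01,  1.96598174e-01, -2.14237508e-05, -9.94110778e-04]), 'force': array([-0.49688315, -0.43620491,  0.50594457]), 'ft_torque': array([ 0.03868338,  0.01886584, -0.02718821]), 'gripper_force': 0.0, 'finger_gap': 1.0006077142625975}
```

View pics/top.png

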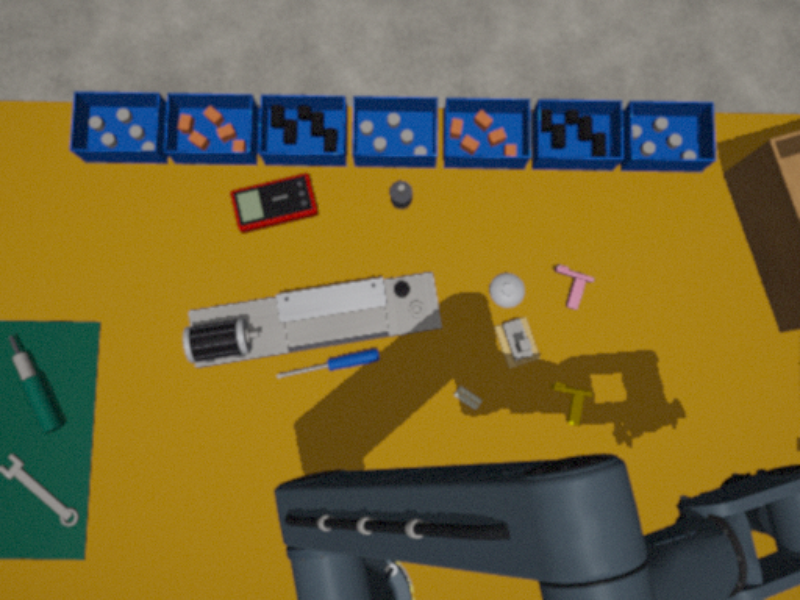

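View pics/scene.png

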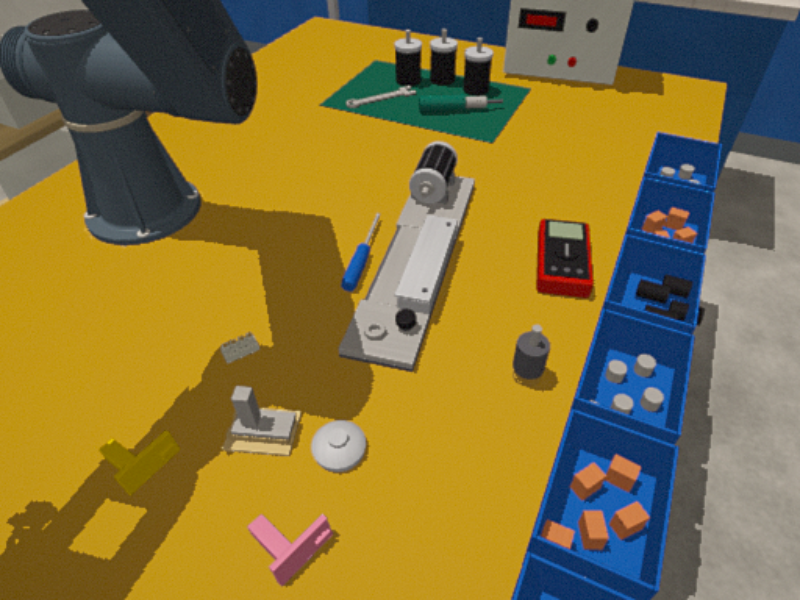

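The scene shows the gauge, a grey upright stem on its wooden rest, at top (518,340) and scene (245,410). Possible mix-ups are yellow at top (572,400), pink at top (575,285), and the grey terminal block at top (468,397). I choose the grey one on the rest. The jig runs from the motor at top (220,340) to the slab at top (435,305), with the cover on the side away from the robot.

```bash
python3 - <<'E'
from h import *
for n,boxes in(("top",{'roof':(270,270,395,325),'gauge':(490,310,545,370),'jig':(180,265,445,370)}),("scene",{'roof':(385,205,470,315),'gauge':(215,375,310,460)})):
    s=dict(np.load(n+".npz"));P=cloud(s);im=s["image"].astype(int);sat=im.max(-1)-im.min(-1)
    def m(b,lo,hi,smax=40):
        M=np.zeros(P.shape[:2],bool);x0,y0,x1,y1=[int(c*.64) for c in b];M[y0:y1,x0:x1]=1
        return M&(P[...,2]>lo)&(P[...,2]<hi)&(sat<smax)
    def rect(M,t):
        # ray to mean plane smoothing: use cloud xy
        k,l,st,c=cv2.connectedComponentsWithStats(M.astype('uint8'));
        if k<2: print(t,'none');return
        M=l==1+st[1:,4].argmax()
        Q=P[M];r=cv2.minAreaRect((Q[:,:2]*1000).astype('f'))
        print(n,t,M.sum(),'z med %.4f sd %.4f'%(np.median(Q[:,2]),Q[:,2].std()),np.round(r[0],1),np.round(r[1],1),round(r[2],2),'mean',Q[:,:2].mean(0).round(4))
    rect(m(boxes['roof'],.041,.056,60),'roof')
    rect(m(boxes['gauge'],.076,.095),'stem');rect(m(boxes['gauge'],.019,.034),'sole');rect(m(boxes['gauge'],.01,.02,200),'rest')
    if n=='top': rect(m(boxes['jig'],.012,.09,80),'jig'); rect(m(boxes['jig'],.014,.024,80),'rail')
    x0,y0,x1,y1=[int(c*.64) for c in boxes['gauge']]
    cv2.imwrite(f"pics/g_{n}.png",cv2.resize(s["image"][y0:y1,x0:x1,::-1],None,fx=7,fy=7,interpolation=2))
E
python3 -c "
import cv2,numpy as np
a=cv2.imread('pics/g_top.png');b=cv2.imread('pics/g_scene.png')
h=max(a.shape[0],b.shape[0]);f=lambda i:cv2.copyMakeBorder(i,0,h-i.shape[0],0,0,0)
c=np.hstack([f(a),f(b)]);print(c.shape);cv2.imwrite('pics/g.png',c)"
```

```text
top roof 1193 z med 0.0466 sd 0.0029 [567.2  56.9] [ 54.6 206.4] 10.19 mean [0.5671 0.0568]
top stem 49 z med 0.0840 sd 0.0031 [ 483.9 -307.3] [19.2 20.3] 17.95 mean [ 0.4838 -0.3064]
top sole 213 z med 0.0235 sd 0.0029 [ 497.7 -302.4] [73.3 38. ] 18.63 mean [ 0.5007 -0.3   ]
top rest 22 z med 0.0174 sd 0.0027 [ 460.1 -303.9] [20.1 21.4] 63.5 mean [ 0.4609 -0.3056]
top jig 5415 z med 0.0212 sd 0.0222 [533.3  90.3] [111.5 480.4] 10.09 mean [0.534  0.0885]
top rail 2857 z med 0.0183 sd 0.0024 [532.7  90.4] [111.  480.4] 9.9 mean [0.5319 0.0661]
scene roof 1225 z med 0.0478 sd 0.0015 [566.   55.9] [ 54.6 209.3] 10.02 mean [0.5689 0.0449]
scene stem 132 z med 0.0849 sd 0.0028 [ 483.4 -309.3] [19.7 20.2] 17.66 mean [ 0.4848 -0.3105]
scene sole 515 z med 0.0251 sd 0.0020 [ 497.1 -304.2] [74.4 36.8] 19.28 mean [ 0.5045 -0.3057]
scene rest 134 z med 0.0157 sd 0.0026 [ 498.4 -321. ] [81.3  9.6] 16.32 mean [ 0.4967 -0.3229]
(378, 672, 3)
```

View pics/g.png

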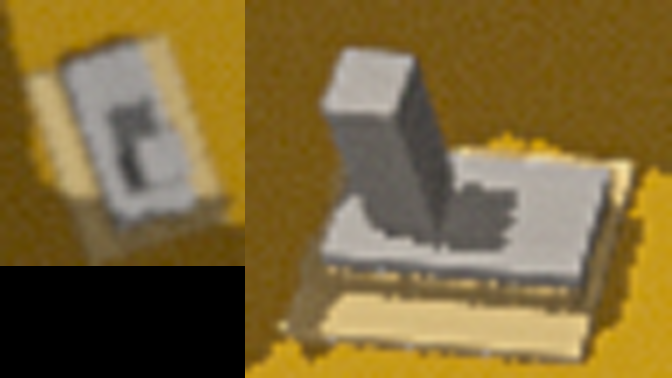

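The crop shows grey steel with the upright stem on the plywood rest: right object. Stem and sole sizes match what was given (20x20 and 74x36 mm), as do the heights of 84 and 24 mm.

```bash
cat >> h.py <<'E'
from scipy.spatial.transform import Rotation as R
YAW=np.radians(10.1); C=np.array([566.6,56.4])/1e3
RJ=np.array([[np.cos(YAW),-np.sin(YAW)],[np.sin(YAW),np.cos(YAW)]])
def j2w(x,y): return C+RJ@(np.array([x-43,y+13.5])/1e3)
def w2j(p): return (np.asarray(p)[...,:2]-C)@RJ*1e3+[43,-13.5]
def st():
    s=manip.sense();r=R.from_quat(s["tool_rot"]);z=r.apply([0,0,1])
    ax=r.apply([1,0,0]);print('t %.2f tcp'%s["t"],np.round(s["tcp_pos"]*1e3,1),'jig',w2j(s["tcp_pos"]).round(1),'yaw %.2f'%np.degrees(np.arctan2(ax[1],ax[0])),'z',z.round(4),'F',s["force"].round(2),'T',s["ft_torque"].round(3),'gap %.3f gf %.1f'%(s["finger_gap"],s["gripper_force"]))
    return s,r
def to(p,yaw):
    s,r=st();d=r.inv().apply(np.array(p)-s["tcp_pos"])*1e3
    a=np.radians(yaw);T=R.from_matrix(np.array([[np.cos(a),np.sin(a),0],[np.sin(a),-np.cos(a),0],[0,0,-1]]))
    print('tool shift mm',d.round(1),'turn deg',np.degrees((r.inv()*T).as_rotvec()).round(2))
E
python3 - <<'E'
from h import *
to([.4835,-.3083,.25],18.5)
s=dict(np.load("top.npz"));P=cloud(s)
J=w2j(P);
M=(P[...,2]>.006)&(P[...,2]<.12)&(J[...,0]<-42)&(J[...,0]>-130)&(abs(J[...,1])<150)
for a in range(-140,140,20):
    m=M&(J[...,1]>=a)&(J[...,1]<a+20)
    if m.sum()>2: print(a,m.sum(),'x',J[m][:,0].min().round(),J[m][:,0].max().round(),'z',np.percentile(P[m][:,2],[50,98]).round(3))
E
```

```text
t 0.10 tcp [ 240.8 -576.1  249.1] jig [-388.6 -579. ] yaw 22.68 z [-4.0e-04  1.9e-03 -1.0e+00] F [-0.5  -0.44  0.51] T [ 0.039  0.019 -0.027] gap 1.001 gf 0.0
tool shift mm [ 327.1 -153.5   -0.5] turn deg [-0.11 -0.02  4.18]
-140 3 x -108.0 -48.0 z [0.006 0.006]
-100 16 x -82.0 -43.0 z [0.022 0.029]
-80 63 x -114.0 -51.0 z [0.023 0.029]
-60 59 x -116.0 -61.0 z [0.022 0.031]
-40 58 x -122.0 -62.0 z [0.022 0.027]
-20 55 x -109.0 -55.0 z [0.021 0.029]
0 41 x -108.0 -52.0 z [0.021 0.028]
20 16 x -127.0 -57.0 z [0.013 0.019]
40 17 x -81.0 -54.0 z [0.013 0.02 ]
60 14 x -96.0 -44.0 z [0.012 0.017]
80 17 x -120.0 -48.0 z [0.013 0.02 ]
100 14 x -124.0 -72.0 z [0.012 0.015]
```

Request:
drive_tool([
  [0.0364,-0.017,0,0,0,0,1],
  [0.0364,-0.017,0,0,0,0,1],
  [0.0364,-0.017,0,0,0,0,1],
  [0.0364,-0.017,0,0,0,0,1],
  [0.0364,-0.017,0,0,0,0,1],
  [0.0364,-0.017,0,0,0,0,1],
  [0.0364,-0.017,0,0,0,0,1],
  [0.0364,-0.017,0,0,0,0,1],
  [0.0364,-0.017,0,0,0,0,1],
  [0,0,0,0,0,4.2,1],
], newtons=60)

```text
t: 1.1
tcp_pos: [0.4867, -0.3049, 0.2496]
tool_rot: [0.987, 0.162, 0.0, -0.001]
force: [-0.5, -0.4, -0.4]
finger_gap: 1.002
gripper_force: 0.0
```

Run:
```python
from h import *
to([.4835,-.3083,.07],18.5)
s=manip.snapshot("wrist");cv2.imwrite("pics/w1.png",s["image"][...,::-1])
print(s["fov_y"],s["cx"],s["cy"],np.round(s["mount"],3))
```

```text
t 1.10 tcp [ 486.7 -304.9  249.6] jig [ -99.1 -355.2] yaw 18.68 z [ 3.0e-04  2.3e-03 -1.0e+00] F [-0.52 -0.36 -0.38] T [-0.039  0.058  0.062] gap 1.002 gf 0.0
tool shift mm [ -4.3   2.6 179.6] turn deg [-0.12 -0.06  0.18]
65.70646984690485 259.0259301551134 186.76075252618855 [[ 0.     0.953  0.304  0.078]
 [ 1.     0.    -0.001 -0.002]
 [-0.001  0.304 -0.953 -0.124]
 [ 0.     0.     0.     1.   ]]
```

View pics/w1.png

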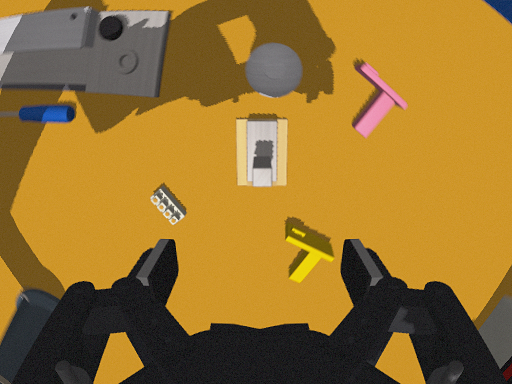

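The wrist view shows the gauge upright at (262,155), square to the gripper and centred between the fingers, clear of yellow at (308,250) and pink at (380,98). Descending.

Request:
drive_tool([
  [-0.004,0.0025,0.01,0,0,0.2,1],
  [0,0,0.03,0,0,0,1],
  [0,0,0.03,0,0,0,1],
  [0,0,0.03,0,0,0,1],
  [0,0,0.03,0,0,0,1],
  [0,0,0.02,0,0,0,1],
  [0,0,0.02,0,0,0,1],
  [0,0,0.0095,0,0,0,1],
  [0,0,0,0,0,0,1],
  [0,0,0,0,0,0,1],
], newtons=60)

```text
t: 2.15
tcp_pos: [0.4811, -0.3135, 0.0707]
tool_rot: [0.987, 0.159, 0.0, 0.0]
force: [0.3, -0.1, 0.4]
finger_gap: 1.002
gripper_force: 0.0
```

Run:
```python
from h import *
to([.4835,-.3083,.07],18.5)
s=manip.snapshot("wrist");cv2.imwrite("pics/w2.png",s["image"][...,::-1])
```

```text
t 2.15 tcp [ 481.1 -313.5   70.7] jig [-106.1 -362.7] yaw 18.25 z [ 2.e-04 -3.e-04 -1.e+00] F [ 0.29 -0.09  0.4 ] T [-0.037  0.003 -0.02 ] gap 1.002 gf 0.0
tool shift mm [ 3.9 -4.2  0.7] turn deg [ 0.02 -0.01 -0.25]
```

Request:
drive_tool([
  [0.002,-0.002,0.0005,0,0,-0.2,1],
  [0.002,-0.002,0,0,0,0,1],
  [0,0,0,0,0,0,1],
  [0,0,0,0,0,0,1],
  [0,0,0,0,0,0,-1],
  [0,0,0,0,0,0,-1],
  [0,0,0,0,0,0,-1],
  [0,0,0,0,0,0,-1],
  [0,0,0,0,0,0,-1],
  [0,0,0,0,0,0,-1],
], newtons=60)

```text
t: 3.2
tcp_pos: [0.4839, -0.308, 0.0701]
tool_rot: [0.987, 0.161, 0.0, 0.0]
force: [0.1, 0.5, 1.0]
finger_gap: 0.225
gripper_force: 59.2
```

```bash
python3 -c "
from h import *
to([.4835,-.3083,.07],18.5)"
```

```text
t 3.20 tcp [ 483.9 -308.    70.1] jig [-102.3 -357.7] yaw 18.48 z [ 2.e-04 -3.e-04 -1.e+00] F [0.14 0.46 0.97] T [-0.058 -0.024  0.057] gap 0.225 gf 59.2
tool shift mm [-0.5  0.2  0.1] turn deg [ 0.02 -0.01 -0.02]
```

Gripped (gap is about 19–20 mm). Lifting.

Request:
drive_tool([
  [0,0,-0.005,0,0,0,-1],
  [0,0,-0.01,0,0,0,-1],
  [0,0,-0.015,0,0,0,-1],
  [0,0,-0.02,0,0,0,-1],
  [0,0,-0.025,0,0,0,-1],
  [0,0,-0.025,0,0,0,-1],
  [0,0,-0.02,0,0,0,-1],
  [0,0,-0.01,0,0,0,-1],
  [0,0,0,0,0,4.2,-1],
  [0,0,0,0,0,4.2,-1],
])

```text
t: 4.2
tcp_pos: [0.4834, -0.3074, 0.2003]
tool_rot: [0.996, 0.086, -0.0, -0.0]
force: [-0.2, -0.5, -3.1]
finger_gap: 0.226
gripper_force: 58.8
```

Request:
drive_tool([
  [0,0,0,0,0,0,-1],
  [0,0,0,0,0,0,-1],
  [0,0,0,0,0,0,-1],
])

```text
t: 4.5
tcp_pos: [0.4836, -0.3075, 0.1996]
tool_rot: [0.996, 0.088, -0.0, -0.0]
force: [0.2, -0.4, -3.3]
finger_gap: 0.225
gripper_force: 58.8
```

```bash
python3 -c "
from h import *
to([*j2w(-43,48),.2],10.1)
s=manip.snapshot('scene');cv2.imwrite('pics/s2.png',cv2.resize(s['image'][150:330,80:320,::-1],(800,600)))"
```

```text
t 4.50 tcp [ 483.6 -307.5  199.6] jig [-102.6 -357.2] yaw 10.13 z [-7.e-04  7.e-04 -1.e+00] F [ 0.18 -0.42 -3.26] T [ 0.027  0.037 -0.003] gap 0.225 gf 58.8
tool shift mm [ 5.980e+01 -4.052e+02 -1.000e-01] turn deg [-0.05  0.03  0.03]
```

View pics/s2.png

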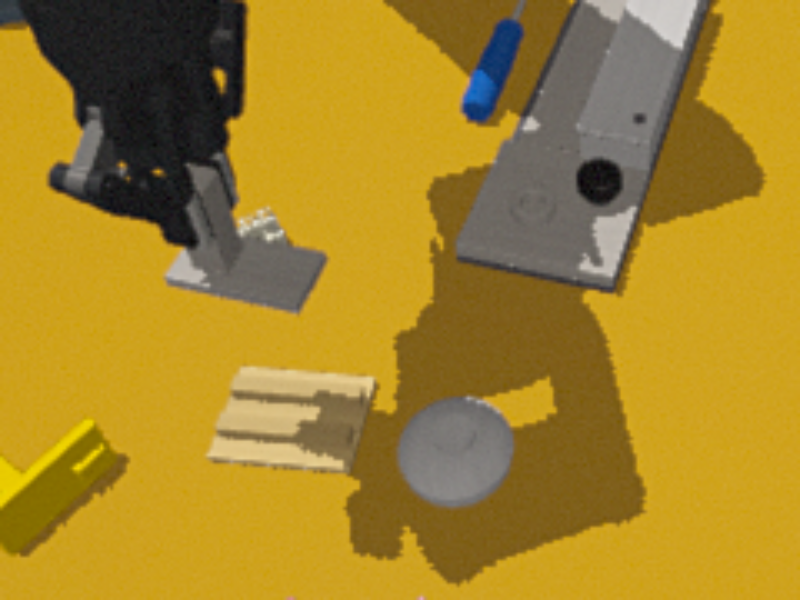

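The gauge hangs level in the gripper at (245,265) and the rest is empty at (290,420). Moving to in front of the cover.

Request:
drive_tool([
  [0.006,-0.02,0,0,0,0,-1],
  [0.006,-0.04,0,0,0,0,-1],
  [0.006,-0.045,0,0,0,0,-1],
  [0.006,-0.045,0,0,0,0,-1],
  [0.006,-0.045,0,0,0,0,-1],
  [0.006,-0.045,0,0,0,0,-1],
  [0.006,-0.045,0,0,0,0,-1],
  [0.006,-0.045,0,0,0,0,-1],
  [0.006,-0.045,0,0,0,0,-1],
  [0.006,-0.03,0,0,0,0,-1],
])

```text
t: 5.55
tcp_pos: [0.471, 0.1043, 0.2001]
tool_rot: [0.996, 0.089, -0.0, -0.0]
force: [0.4, 0.5, -2.6]
finger_gap: 0.229
gripper_force: 59.3
```

Request:
drive_tool([
  [0,0,0,0,0,0,-1],
  [0,0,0,0,0,0,-1],
  [0,0,0,0,0,0,-1],
  [0,0,0,0,0,0,-1],
])

```text
t: 5.95
tcp_pos: [0.4723, 0.1004, 0.2]
tool_rot: [0.996, 0.087, -0.0, 0.0]
force: [-0.5, 0.2, -3.6]
finger_gap: 0.221
gripper_force: 59.6
```

Run:
```python
from h import *
to([*j2w(-43,48),.083],10.1)
for n in("top","scene"):
    s=manip.snapshot(n);P=cloud(s);im=s["image"].astype(int);sat=im.max(-1)-im.min(-1);J=w2j(P)
    # sole top: height ~ .2-.054+.008=.154
    M=(P[...,2]>.143)&(P[...,2]<.165)&(sat<40)&(J[...,0]>-80)&(J[...,0]<40)&(abs(J[...,1]-48)<30)
    if M.sum()>20: print(n,'sole',M.sum(),np.median(P[M][:,2]),'jig x',np.percentile(J[M][:,0],[1,99]),'y',np.percentile(J[M][:,1],[1,99]),cv2.minAreaRect(J[M].astype('f')))
    M=(P[...,2]>.040)&(P[...,2]<.055)&(sat<60)&(J[...,0]>5)&(J[...,0]<80)&(abs(J[...,1]+13)<115)
    print(n,'roof',M.sum(),np.median(P[M][:,2]),'jig x',np.percentile(J[M][:,0],[1,99]),'y',np.percentile(J[M][:,1],[1,99]))
    M=(P[...,2]>.010)&(P[...,2]<.026)&(sat<60)&(J[...,0]>-28)&(J[...,0]<10)&(abs(J[...,1]+30)<80)
    print(n,'rail z',np.median(P[M][:,2]))
    if n=="scene": cv2.imwrite('pics/s3.png',cv2.resize(s['image'][70:270,150:350,::-1],(600,600)))
```

```text
t 5.95 tcp [472.3 100.4 200. ] jig [-42.2  46.4] yaw 9.98 z [-0.e+00 -2.e-04 -1.e+00] F [-0.54  0.16 -3.65] T [-0.07   0.053 -0.031] gap 0.221 gf 59.6
tool shift mm [ -0.8  -1.7 117. ] turn deg [ 0.01  0.   -0.12]
top roof 931 0.046451052194982356 jig x [16.99783335 70.30838383] y [-114.88293911   79.95458973]
top rail z 0.017850386951404618
scene sole 284 0.15460287989222068 jig x [-64.40775609   8.55113369] y [26.09380416 61.47359232] ((-28.556747436523438, 44.12065887451172), (74.77410888671875, 37.364112854003906), 1.775872826576233)
scene roof 1234 0.04774786807185949 jig x [16.1638492  69.31993611] y [-117.04512012   85.391798  ]
scene rail z 0.018890361413056778
```

View pics/s3.png

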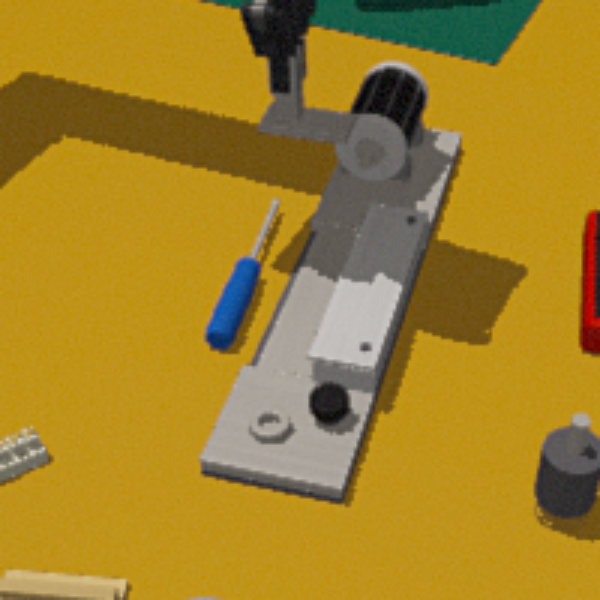

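The gauge hangs level in front of the cover at (305,120), beside the motor, and the screwdriver is clear at (235,305). Descending to about 5 mm above the rail.

Request:
drive_tool([
  [0,-0.0015,0.01,0,0,0,-1],
  [0,0,0.02,0,0,0,-1],
  [0,0,0.025,0,0,0,-1],
  [0,0,0.025,0,0,0,-1],
  [0,0,0.02,0,0,0,-1],
  [0,0,0.01,0,0,0,-1],
  [0,0,0.007,0,0,0,-1],
  [0,0,0,0,0,0,-1],
  [0,0,0,0,0,0,-1],
  [0,0,0,0,0,0,-1],
])

```text
t: 7.05
tcp_pos: [0.4724, 0.103, 0.0838]
tool_rot: [0.996, 0.088, 0.001, 0.0]
force: [0.1, -0.1, -3.1]
finger_gap: 0.221
gripper_force: 59.5
```

Run:
```python
from h import *
to([*j2w(0.5,48),.082],10.1)
```

```text
t 7.05 tcp [472.4 103.   83.8] jig [-41.5  48.9] yaw 10.08 z [ 0.002 -0.    -1.   ] F [ 0.12 -0.13 -3.15] T [ 0.006  0.037 -0.012] gap 0.221 gf 59.5
tool shift mm [42.   0.9  1.9] turn deg [ 0.02 -0.11 -0.02]
```

Request:
drive_tool([
  [0,0,0.0015,0,0,0,-1],
  [0.004,0,0,0,0,0,-1],
  [0.006,0,0,0,0,0,-1],
  [0.008,0,0,0,0,0,-1],
  [0.008,0,0,0,0,0,-1],
  [0.007,0,0,0,0,0,-1],
  [0.005,0,0,0,0,0,-1],
  [0.004,0,0,0,0,0,-1],
  [0,0,0,0,0,0,-1],
  [0,0,0,0,0,0,-1],
])

```text
t: 8.05
tcp_pos: [0.5127, 0.1103, 0.0814]
tool_rot: [0.996, 0.088, -0.0, -0.0]
force: [-0.1, -0.4, -2.7]
finger_gap: 0.226
gripper_force: 59.5
```

Request:
drive_tool([
  [0,0,0.001,0,0,0,-1],
  [0,0,0.001,0,0,0,-1],
  [0,0,0,0,0,0,-1],
  [0,0,0,0,0,0,-1],
])

```text
t: 8.45
tcp_pos: [0.513, 0.1103, 0.0795]
tool_rot: [0.996, 0.088, -0.0, -0.0]
force: [0.3, -0.4, -2.6]
finger_gap: 0.226
gripper_force: 59.5
```

Run:
```python
from h import *
to([*j2w(0.5,48),.078],10.1)
```

```text
t 8.45 tcp [513.  110.3  79.5] jig [-0.4 49. ] yaw 10.07 z [-2.e-04  0.e+00 -1.e+00] F [ 0.34 -0.36 -2.56] T [0.06  0.062 0.005] gap 0.226 gf 59.5
tool shift mm [0.9 1.  1.5] turn deg [-0.    0.01 -0.03]
```

Request:
drive_tool([
  [0,0,0.0005,0,0,0,-1],
  [0,0,0.0005,0,0,0,-1],
  [0,0,0,0,0,0,-1],
  [0,0,0,0,0,0,-1],
])

```text
t: 8.85
tcp_pos: [0.5131, 0.1103, 0.0785]
tool_rot: [0.996, 0.088, -0.0, -0.0]
force: [0.3, 0.2, -3.3]
finger_gap: 0.225
gripper_force: 59.5
```

Request:
drive_tool([
  [0,0,0.0005,0,0,0,-1],
  [0,0,0,0,0,0,-1],
  [0,0,0,0,0,0,-1],
])

```text
t: 9.15
tcp_pos: [0.5132, 0.1103, 0.0783]
tool_rot: [0.996, 0.088, 0.0, 0.0]
force: [-1.0, -0.7, 0.4]
finger_gap: 0.223
gripper_force: 60.1
```

Light touch, about 3.5 N. Dragging over the plain part first (to y about 27), then fine steps.

Request:
drive_tool([
  [0,0.001,0,0,0,0,-1],
  [0,0.002,0,0,0,0,-1],
  [0,0.0025,0,0,0,0,-1],
  [0,0.0025,0,0,0,0,-1],
  [0,0.002,0,0,0,0,-1],
  [0,0.001,0,0,0,0,-1],
  [0,0,0,0,0,0,-1],
])

```text
t: 9.85
tcp_pos: [0.5153, 0.0993, 0.0782]
tool_rot: [0.996, 0.088, 0.0, 0.0]
force: [-0.2, 1.5, 2.5]
finger_gap: 0.22
gripper_force: 60.3
```

Run:
```python
from h import *
st()
```

```text
t 9.85 tcp [515.3  99.3  78.2] jig [ 0.1 37.7] yaw 10.06 z [ 7.e-04 -1.e-04 -1.e+00] F [-0.16  1.51  2.49] T [ 0.314 -0.106  0.05 ] gap 0.220 gf 60.3
```

Request:
drive_tool([
  [0,0.001,0,0,0,0,-1],
  [0,0.002,0,0,0,0,-1],
  [0,0.0025,0,0,0,0,-1],
  [0,0.0025,0,0,0,0,-1],
  [0,0.002,0,0,0,0,-1],
  [0,0.001,0,0,0,0,-1],
  [0,0,0,0,0,0,-1],
])

```text
t: 10.55
tcp_pos: [0.517, 0.0883, 0.078]
tool_rot: [0.996, 0.088, -0.0, 0.0]
force: [-0.3, 2.5, 2.8]
finger_gap: 0.224
gripper_force: 60.4
```

Request:
drive_tool([
  [0,0.001,0,0,0,0,-1],
  [0,0.001,0,0,0,0,-1],
  [0,0.001,0,0,0,0,-1],
  [0,0.001,0,0,0,0,-1],
  [0,0,0,0,0,0,-1],
])

```text
t: 11.05
tcp_pos: [0.5176, 0.0846, 0.078]
tool_rot: [0.996, 0.088, -0.0, 0.0]
force: [-1.0, 2.1, 2.4]
finger_gap: 0.228
gripper_force: 60.4
```

Request:
drive_tool([
  [0,0.001,0,0,0,0,-1],
  [0,0.001,0,0,0,0,-1],
  [0,0.001,0,0,0,0,-1],
  [0,0.001,0,0,0,0,-1],
  [0,0,0,0,0,0,-1],
])

```text
t: 11.55
tcp_pos: [0.5183, 0.0806, 0.078]
tool_rot: [0.996, 0.088, -0.0, 0.0]
force: [-0.8, 2.3, 2.7]
finger_gap: 0.229
gripper_force: 60.4
```

Request:
drive_tool([
  [0,0.001,0,0,0,0,-1],
  [0,0.001,0,0,0,0,-1],
  [0,0.001,0,0,0,0,-1],
  [0,0.001,0,0,0,0,-1],
  [0,0,0,0,0,0,-1],
])

```text
t: 12.05
tcp_pos: [0.5191, 0.0766, 0.078]
tool_rot: [0.996, 0.088, -0.0, 0.0]
force: [0.3, 1.6, 1.6]
finger_gap: 0.225
gripper_force: 60.3
```

Request:
drive_tool([
  [0,0.001,0,0,0,0,-1],
  [0,0.001,0,0,0,0,-1],
  [0,0.001,0,0,0,0,-1],
  [0,0.001,0,0,0,0,-1],
  [0,0,0,0,0,0,-1],
])

```text
t: 12.55
tcp_pos: [0.5198, 0.0727, 0.078]
tool_rot: [0.996, 0.088, -0.0, 0.0]
force: [-1.2, 2.7, 1.0]
finger_gap: 0.224
gripper_force: 60.3
```

Request:
drive_tool([
  [0,0.001,0,0,0,0,-1],
  [0,0.001,0,0,0,0,-1],
  [0,0.001,0,0,0,0,-1],
  [0,0.001,0,0,0,0,-1],
  [0,0,0,0,0,0,-1],
])

```text
t: 13.05
tcp_pos: [0.5204, 0.0688, 0.078]
tool_rot: [0.996, 0.088, -0.0, 0.0]
force: [0.5, 2.3, 0.5]
finger_gap: 0.223
gripper_force: 60.3
```

Touch is getting lighter, so I'll add 0.1 mm of preload.

Request:
drive_tool([
  [0,0.001,0.0001,0,0,0,-1],
  [0,0.001,0,0,0,0,-1],
  [0,0.001,0,0,0,0,-1],
  [0,0.001,0,0,0,0,-1],
  [0,0,0,0,0,0,-1],
])

```text
t: 13.55
tcp_pos: [0.5212, 0.0649, 0.078]
tool_rot: [0.996, 0.088, 0.0, 0.0]
force: [-1.3, 2.8, 2.0]
finger_gap: 0.227
gripper_force: 60.4
```

Request:
drive_tool([
  [0,0.001,0,0,0,0,-1],
  [0,0.001,0,0,0,0,-1],
  [0,0.001,0,0,0,0,-1],
  [0,0.001,0,0,0,0,-1],
  [0,0,0,0,0,0,-1],
])

```text
t: 14.05
tcp_pos: [0.5219, 0.0609, 0.078]
tool_rot: [0.996, 0.088, 0.0, 0.0]
force: [0.0, 1.8, 2.5]
finger_gap: 0.226
gripper_force: 60.4
```

Request:
drive_tool([
  [0,0.001,0,0,0,0,-1],
  [0,0.001,0,0,0,0,-1],
  [0,0.001,0,0,0,0,-1],
  [0,0.001,0,0,0,0,-1],
  [0,0,0,0,0,0,-1],
])

```text
t: 14.55
tcp_pos: [0.5226, 0.057, 0.0779]
tool_rot: [0.996, 0.088, 0.0, 0.0]
force: [0.3, 3.0, 2.3]
finger_gap: 0.227
gripper_force: 60.5
```

Request:
drive_tool([
  [0,0.001,0,0,0,0,-1],
  [0,0.001,0,0,0,0,-1],
  [0,0.001,0,0,0,0,-1],
  [0,0.001,0,0,0,0,-1],
  [0,0,0,0,0,0,-1],
])

```text
t: 15.05
tcp_pos: [0.5233, 0.0531, 0.0779]
tool_rot: [0.996, 0.088, 0.0, 0.0]
force: [-1.0, 2.0, 2.8]
finger_gap: 0.223
gripper_force: 60.5
```

Request:
drive_tool([
  [0,0.001,0,0,0,0,-1],
  [0,0.001,0,0,0,0,-1],
  [0,0.001,0,0,0,0,-1],
  [0,0.001,0,0,0,0,-1],
  [0,0,0,0,0,0,-1],
])

```text
t: 15.55
tcp_pos: [0.524, 0.0491, 0.0779]
tool_rot: [0.996, 0.088, 0.0, 0.0]
force: [-1.1, 3.7, 4.0]
finger_gap: 0.227
gripper_force: 60.6
```

Request:
drive_tool([
  [0,0.001,0,0,0,0,-1],
  [0,0.001,0,0,0,0,-1],
  [0,0.001,0,0,0,0,-1],
  [0,0.001,0,0,0,0,-1],
  [0,0,0,0,0,0,-1],
])

```text
t: 16.05
tcp_pos: [0.5247, 0.0452, 0.0779]
tool_rot: [0.996, 0.088, 0.0, 0.0]
force: [-0.3, 3.7, 3.3]
finger_gap: 0.223
gripper_force: 60.6
```

Request:
drive_tool([
  [0,0.001,-0.0001,0,0,0,-1],
  [0,0.001,0,0,0,0,-1],
  [0,0.001,0,0,0,0,-1],
  [0,0.001,0,0,0,0,-1],
  [0,0,0,0,0,0,-1],
])

```text
t: 16.55
tcp_pos: [0.5254, 0.0412, 0.078]
tool_rot: [0.996, 0.088, -0.0, 0.0]
force: [-0.5, 3.7, 2.1]
finger_gap: 0.225
gripper_force: 60.5
```

Request:
drive_tool([
  [0,0.001,0,0,0,0,-1],
  [0,0.001,0,0,0,0,-1],
  [0,0.001,0,0,0,0,-1],
  [0,0.001,0,0,0,0,-1],
  [0,0,0,0,0,0,-1],
])

```text
t: 17.05
tcp_pos: [0.5261, 0.0373, 0.078]
tool_rot: [0.996, 0.088, -0.0, 0.0]
force: [-0.8, 1.9, 1.9]
finger_gap: 0.227
gripper_force: 60.4
```

Request:
drive_tool([
  [0,0.001,0,0,0,0,-1],
  [0,0.001,0,0,0,0,-1],
  [0,0.001,0,0,0,0,-1],
  [0,0.001,0,0,0,0,-1],
  [0,0,0,0,0,0,-1],
])

```text
t: 17.55
tcp_pos: [0.5268, 0.0333, 0.078]
tool_rot: [0.996, 0.088, -0.0, 0.0]
force: [-0.5, 1.7, 1.2]
finger_gap: 0.225
gripper_force: 60.4
```

Request:
drive_tool([
  [0,0.001,0,0,0,0,-1],
  [0,0.001,0,0,0,0,-1],
  [0,0.001,0,0,0,0,-1],
  [0,0.001,0,0,0,0,-1],
  [0,0,0,0,0,0,-1],
])

```text
t: 18.05
tcp_pos: [0.5275, 0.0294, 0.078]
tool_rot: [0.996, 0.088, -0.0, 0.0]
force: [-1.0, 2.7, 0.8]
finger_gap: 0.222
gripper_force: 60.3
```

Request:
drive_tool([
  [0,0.001,0.0001,0,0,0,-1],
  [0,0.001,0,0,0,0,-1],
  [0,0.001,0,0,0,0,-1],
  [0,0.001,0,0,0,0,-1],
  [0,0,0,0,0,0,-1],
])

```text
t: 18.55
tcp_pos: [0.5282, 0.0255, 0.078]
tool_rot: [0.996, 0.088, 0.0, 0.0]
force: [-0.9, 3.0, 2.8]
finger_gap: 0.224
gripper_force: 60.4
```

Request:
drive_tool([
  [0,0.001,0,0,0,0,-1],
  [0,0.001,0,0,0,0,-1],
  [0,0.001,0,0,0,0,-1],
  [0,0.001,0,0,0,0,-1],
  [0,0,0,0,0,0,-1],
])

```text
t: 19.05
tcp_pos: [0.5289, 0.0215, 0.078]
tool_rot: [0.996, 0.088, 0.0, 0.0]
force: [-0.2, 3.4, 2.9]
finger_gap: 0.226
gripper_force: 60.5
```

Request:
drive_tool([
  [0,0.001,0,0,0,0,-1],
  [0,0.001,0,0,0,0,-1],
  [0,0.001,0,0,0,0,-1],
  [0,0.001,0,0,0,0,-1],
  [0,0,0,0,0,0,-1],
])

```text
t: 19.55
tcp_pos: [0.5296, 0.0176, 0.0779]
tool_rot: [0.996, 0.088, 0.0, 0.0]
force: [-0.3, 3.2, 3.4]
finger_gap: 0.227
gripper_force: 60.5
```

Request:
drive_tool([
  [0,0.001,0,0,0,0,-1],
  [0,0.001,0,0,0,0,-1],
  [0,0.001,0,0,0,0,-1],
  [0,0.001,0,0,0,0,-1],
  [0,0,0,0,0,0,-1],
])

```text
t: 20.05
tcp_pos: [0.5303, 0.0137, 0.0779]
tool_rot: [0.996, 0.088, 0.0, 0.0]
force: [-1.4, 2.8, 3.8]
finger_gap: 0.224
gripper_force: 60.6
```

Request:
drive_tool([
  [0,0.001,0,0,0,0,-1],
  [0,0.001,0,0,0,0,-1],
  [0,0.001,0,0,0,0,-1],
  [0,0.001,0,0,0,0,-1],
  [0,0,0,0,0,0,-1],
])

```text
t: 20.55
tcp_pos: [0.531, 0.0097, 0.0779]
tool_rot: [0.996, 0.088, 0.0, 0.0]
force: [-1.8, 2.8, 3.8]
finger_gap: 0.224
gripper_force: 60.6
```

Run:
```python
from h import *
st()
```

```text
t 20.55 tcp [531.    9.7  77.9] jig [ -0.3 -53.2] yaw 10.07 z [ 0.e+00 -1.e-04 -1.e+00] F [-1.8   2.78  3.83] T [ 0.851 -0.001  0.129] gap 0.224 gf 60.6
```

Request:
drive_tool([
  [0,0.001,-0.0001,0,0,0,-1],
  [0,0.001,0,0,0,0,-1],
  [0,0.001,0,0,0,0,-1],
  [0,0.001,0,0,0,0,-1],
  [0,0,0,0,0,0,-1],
])

```text
t: 21.05
tcp_pos: [0.5317, 0.0057, 0.078]
tool_rot: [0.996, 0.088, -0.0, 0.0]
force: [0.4, 3.0, 2.8]
finger_gap: 0.228
gripper_force: 60.5
```

Request:
drive_tool([
  [0,0.001,0,0,0,0,-1],
  [0,0.001,0,0,0,0,-1],
  [0,0.001,0,0,0,0,-1],
  [0,0.001,0,0,0,0,-1],
  [0,0,0,0,0,0,-1],
])

```text
t: 21.55
tcp_pos: [0.5324, 0.0018, 0.078]
tool_rot: [0.996, 0.088, 0.0, 0.0]
force: [-0.5, 3.9, 1.1]
finger_gap: 0.227
gripper_force: 60.4
```

Request:
drive_tool([
  [0,0.001,0,0,0,0,-1],
  [0,0.001,0,0,0,0,-1],
  [0,0.001,0,0,0,0,-1],
  [0,0,0,0,0,0,-1],
])

```text
t: 21.95
tcp_pos: [0.5329, -0.0011, 0.078]
tool_rot: [0.996, 0.088, -0.0, 0.0]
force: [-0.3, 2.7, 2.1]
finger_gap: 0.226
gripper_force: 60.4
```

Run:
```python
from h import *
st()
```

```text
t 21.95 tcp [532.9  -1.1  78. ] jig [ -0.3 -64.2] yaw 10.07 z [-1.e-04 -1.e-04 -1.e+00] F [-0.28  2.7   2.13] T [ 0.592 -0.092  0.135] gap 0.226 gf 60.4
```

Request:
drive_tool([
  [0,0.001,0,0,0,0,-1],
  [0,0.001,0,0,0,0,-1],
  [0,0.001,0,0,0,0,-1],
  [0,0,0,0,0,0,-1],
])

```text
t: 22.35
tcp_pos: [0.5334, -0.0041, 0.078]
tool_rot: [0.996, 0.088, -0.0, 0.0]
force: [-1.0, 3.4, 1.1]
finger_gap: 0.227
gripper_force: 60.3
```

Request:
drive_tool([
  [0,0.001,0.0001,0,0,0,-1],
  [0,0.001,0,0,0,0,-1],
  [0,0.001,0,0,0,0,-1],
  [0,0,0,0,0,0,-1],
])

```text
t: 22.75
tcp_pos: [0.534, -0.0075, 0.0775]
tool_rot: [0.996, 0.088, -0.0, 0.0]
force: [0.4, -0.2, -3.5]
finger_gap: 0.224
gripper_force: 59.6
```

The key is over the groove: the load is gone, height is down 0.5 mm, and there is no side force. I stop dragging and lower it straight down.

Request:
drive_tool([
  [0,0,0.0005,0,0,0,-1],
  [0,0,0.0005,0,0,0,-1],
  [0,0,0.0005,0,0,0,-1],
  [0,0,0,0,0,0,-1],
  [0,0,0,0,0,0,-1],
])

```text
t: 23.25
tcp_pos: [0.5339, -0.007, 0.0763]
tool_rot: [0.996, 0.088, -0.0, 0.0]
force: [-0.7, -1.0, -4.1]
finger_gap: 0.225
gripper_force: 59.6
```

Run:
```python
from h import *
st()
```

```text
t 23.25 tcp [533.9  -7.   76.3] jig [ -0.3 -70.2] yaw 10.08 z [-2.e-04 -2.e-04 -1.e+00] F [-0.71 -0.96 -4.06] T [-0.178  0.043 -0.053] gap 0.225 gf 59.6
```

Going freely into the groove. Lowering on, gently.

Request:
drive_tool([
  [0,0,0.001,0,0,0,-1],
  [0,0,0.001,0,0,0,-1],
  [0,0,0.001,0,0,0,-1],
  [0,0,0,0,0,0,-1],
  [0,0,0,0,0,0,-1],
])

```text
t: 23.75
tcp_pos: [0.5342, -0.0069, 0.0734]
tool_rot: [0.996, 0.088, 0.0, 0.0]
force: [1.4, 0.1, -3.9]
finger_gap: 0.225
gripper_force: 59.5
```

Request:
drive_tool([
  [0,0,0.0005,0,0,0,-1],
  [0,0,0.0005,0,0,0,-1],
  [0,0,0.0002,0,0,0,-1],
  [0,0,0,0,0,0,-1],
  [0,0,0,0,0,0,-1],
])

```text
t: 24.25
tcp_pos: [0.5341, -0.0069, 0.0723]
tool_rot: [0.996, 0.088, 0.0, 0.0]
force: [0.5, -0.9, -2.2]
finger_gap: 0.223
gripper_force: 59.7
```

Run:
```python
from h import *
st()
```

```text
t 24.25 tcp [534.1  -6.9  72.3] jig [ -0.1 -70.1] yaw 10.08 z [ 3.e-04 -1.e-04 -1.e+00] F [ 0.5  -0.91 -2.25] T [-0.364 -0.09  -0.071] gap 0.223 gf 59.7
```

Request:
drive_tool([
  [0,0,0.0002,0,0,0,-1],
  [0,0,0.0001,0,0,0,-1],
  [0,0,0,0,0,0,-1],
  [0,0,0,0,0,0,-1],
], newtons=20)

```text
t: 24.65
tcp_pos: [0.5341, -0.0069, 0.0721]
tool_rot: [0.996, 0.088, 0.0, 0.0]
force: [0.5, -2.0, 0.1]
finger_gap: 0.22
gripper_force: 59.9
```

Request:
drive_tool([
  [0,0,0,0,0,0,-0.4],
  [0,0,0,0,0,0,-0.2],
  [0,0,0,0,0,0,0],
  [0,0,0,0,0,0,0],
  [0,0,0,0,0,0,0],
])

```text
t: 25.15
tcp_pos: [0.5339, -0.0067, 0.0719]
tool_rot: [0.996, 0.088, -0.0, -0.0]
force: [0.0, 0.5, -0.2]
finger_gap: 0.499
gripper_force: 0.0
```

Run:
```python
from h import *
st()
s=manip.snapshot('wrist');cv2.imwrite('pics/w3.png',s['image'][...,::-1])
```

```text
t 25.15 tcp [533.9  -6.7  71.9] jig [ -0.3 -69.9] yaw 10.08 z [-1.e-04  1.e-04 -1.e+00] F [ 0.05  0.55 -0.18] T [ 0.001 -0.004 -0.027] gap 0.499 gf 0.0
```

View pics/w3.png

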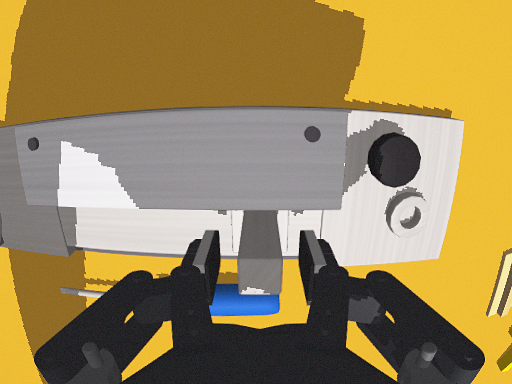

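The wrist view shows the stem standing at (260,250), free between the open fingers, with the bearing at (405,212) and screwdriver untouched. Retreating straight up.

Request:
drive_tool([
  [0,0,-0.005,0,0,0,0],
  [0,0,-0.01,0,0,0,0],
  [0,0,-0.02,0,0,0,0],
  [0,0,-0.03,0,0,0,0],
  [0,0,-0.03,0,0,0,0],
  [0,0,-0.03,0,0,0,0],
  [0,0,-0.03,0,0,0,0],
  [0,0,-0.02,0,0,0,0],
  [0,0,0,0,0,0,0],
  [0,0,0,0,0,0,0],
])

```text
t: 26.2
tcp_pos: [0.5337, -0.0068, 0.2474]
tool_rot: [0.996, 0.088, 0.0, 0.0]
force: [-1.0, 0.8, 0.6]
finger_gap: 0.5
gripper_force: 0.0
```

Run:
```python
from h import *
st()
s=manip.snapshot("scene");P=cloud(s);im=s["image"].astype(int);sat=im.max(-1)-im.min(-1);J=w2j(P)
B=(sat<40)&(abs(J[...,0])<20)&(abs(J[...,1]+70)<20)
for lo,hi,t in((.078,.095,'stem top, expect 86'),(.021,.033,'sole top, expect 26')):
    M=B&(P[...,2]>lo)&(P[...,2]<hi)
    print(t,M.sum(),P[M][:,2].mean().round(4),'jig',[np.percentile(J[M][:,i],[2,98]).round(1) for i in(0,1)])
cv2.imwrite('pics/s4.png',cv2.resize(s['image'][70:290,140:360,::-1],(600,600)))
```

```text
t 26.20 tcp [533.7  -6.8 247.4] jig [ -0.5 -69.9] yaw 10.08 z [ 9.e-04 -2.e-04 -1.e+00] F [-0.97  0.76  0.56] T [-0.038 -0.025 -0.01 ] gap 0.500 gf 0.0
stem top, expect 86 73 0.085 jig [array([-10.3,   8.5]), array([-81.9, -61.4])]
sole top, expect 26 80 0.0266 jig [array([-19.7,   8.4]), array([-89.2, -60.9])]
```

View pics/s4.png

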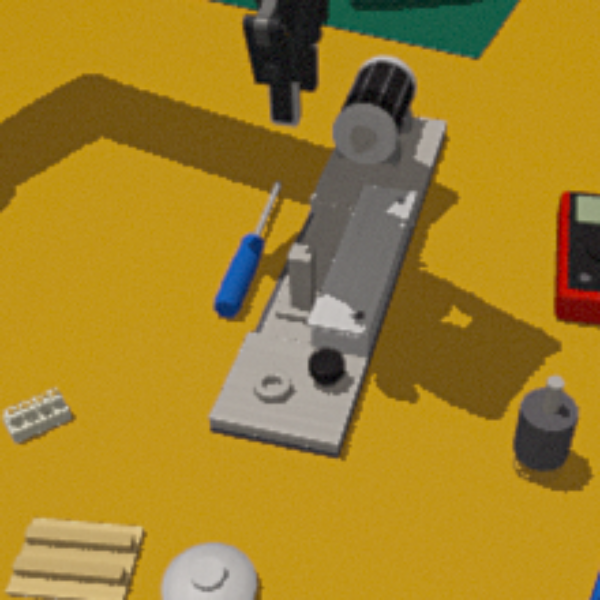

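The picture shows the gauge standing upright on the ledge at (300,275), foot under the cover. The stem top is at about 85–86 mm, where it should be when dropped home, the stem sits at jig x about -1, and nothing else has been disturbed. Handing in.

```bash
python3 -c "
from station import manip
print(manip.sign_off())"
```

```text
the job is handed in; nothing more can be done
None
```

The job is handed in: the key dropped into the groove at about jig y -70, and the gauge stands there by itself, level and with its foot under the cover; the bystanders in the final pictures look undisturbed (the pink and yellow look-alikes were out of frame), and it took about 26 s.

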